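# Clamp a re-glued dresser foot in the ratchet press

## Task

Slide the aluminium sled with the re-glued dresser foot all the way in against its red stop. Then squeeze and let out the orange trigger, stroke after stroke, until the press's nose has pushed the foot up against the sled's fence and the nose's yellow band has gone into the black barrel, so that the barrel's edge stands on the green band; never let it get into the red band, which would crush the foot. Finish holding the trigger squeezed in the gripper, with the foot clamped, and do not disturb the glue bottle, dumbbell or screwdriver.

Things in the scene. Friction and masses are not known exactly. Their poses are not given: they have to be found in the camera images.
- press: The press: grey board 225 x 315 x 18 mm (x -150 to 75, y -205 to 110 mm) fixed to the table, turned up to 0.3 rad. Origin on the table, z up. The ram runs along +y at x 0, axis 44 mm above the table; the sled slides along +x. The black clamp housing fills x +-20, y -190 to -100, 84 mm high. Red stop: x 53 to 71, y -14 to 62, 38 mm high.
- grip_back (a point): Middle of the back (-y) face of the black fixed upright grip (28 mm in x, 16 mm in y, at press y -165 to -149, top 172 mm above the table); 141 mm above the table. To squeeze: from above, pinch this face and the trigger's pad between the fingers, closing along the press's y.
- trigger_pad (a point): Foremost (+y) point of the orange trigger's rounded pad (bar 20 mm in diameter, 28 mm along x, 140 mm above the table; blade top 160 mm). Let out it stands 57 mm in front of grip_back, fully squeezed 39 mm (its own end stop). The grip does not move, the trigger does.
- trigger_angle (a joint): Angle: 0 let out, 0.30 rad fully squeezed. A spring returns it; squeezing takes up to 11 N at the pad. A pawl drives the ram over teeth 5 mm apart and picks up the next tooth when the trigger is let fully out: the first full stroke moves the ram 2 to 7 mm, each later one about 5 mm (after 30 % idle). Short strokes may gain nothing.
- ram (a joint): How far the ram is out, m (0 to 0.07). It goes forward only by the trigger and stays where it is when the trigger is let out (a 13 N friction brake).
- nose_in (a joint): How far the spring nose is pushed into the black barrel (32 mm diameter) at the ram's front, m: 0 free, 0.022 bottomed; 0.6 N per mm. Its 20 mm shaft shows, from the barrel outwards, 6 mm yellow, 10 mm green, 6 mm red, then the white pad. Right: 0.006 to 0.016 (barrel's edge on green).
- nose_tip (a point): Centre of the front (+y) face of the white pad.
- sled (a joint): Sled position, m, along the press's +x: 0 all the way out, 0.090 against the red stop. Starts 0 to 0.035. Moves with about 3 N.
- sled_handle (a point): On the axis of the sled's upright round blue handle (18 mm diameter, from 85 to 135 mm above the table), at 118 mm above the table. It stands on the sled's fence (12 mm thick, 70 mm long along x, top at 85 mm), at press y 56 mm; at press x -90 mm + the sled joint's value.
- foot_slide (a joint): How far the foot has moved along the press's +y in the sled, m: 0 loose, 0.006 against the fence. Takes about 1 N; the nose pushes it there.
- foot: The dresser foot lying in the sled: dark cherry block 46 x 24 x 46 mm with a silver foot glued to its +y side, 54 mm long altogether, top 74 mm above the table. It takes no harm up to the red band. Origin: on the table plane beneath it, press y 0 at foot_slide 0.
- foot_face (a point): Centre of the foot's -y face, which the nose meets. With sled in and foot against the fence it is at press y -4 mm; the nose tip starts 10 to 22 mm short of that.
- nose: The spring nose with its white pad, 28 mm in diameter, 8 mm thick. Use nose_tip for its place; this origin is the press's origin moved along with ram and nose.
- trigger: The orange trigger lever. Origin: its pivot, 60 mm below the pad, 81 mm above the table.
- glue: Bystander: yellow glue bottle, 44 mm diameter, 130 mm high, standing. Origin: centre of its base.
- dumbbell: Bystander: blue 1 kg dumbbell, 160 mm long, 52 mm thick, lying. Origin: under its middle.
- screwdriver: Bystander: screwdriver lying on the table. Origin: under its middle.

How it is judged (in metres and radians):
On the way, in this order (a step that is already met when the one before it is completed fails the run):
1. the sled is in against its stop, the nose not yet touching the foot (value of joint sled above 0.086 m and contact force between nose and foot below 0.2 N), for 0.2 s.
2. the gripper squeezes the trigger (value of joint trigger_angle above 0.15 rad and contact force between the fingers and trigger above 1 N), for 0.05 s.
3. the nose has met the foot and begins to press it (contact force between nose and foot above 1.5 N and value of joint sled above 0.086 m), for 0.1 s.
At the end, for the whole second after the job is handed in: The sled is within 4 mm of its stop, the foot within 1.5 mm of the fence, the nose presses it (2.5 to 11 N) with the barrel's edge on the green band (nose in 5.5 to 16.5 mm), and the fingers still hold the trigger squeezed (over 0.06 rad, over 2 N) (value of joint nose_in between 0.0055 and 0.0165 m and contact force between nose and foot between 2.5 and 11 N and value of joint foot_slide above 0.0045 m and value of joint sled above 0.086 m and value of joint trigger_angle above 0.06 rad and contact force between the fingers and trigger above 2 N); the arm keeps its last pose, push and grip.
It fails at once if the foot is crushed: the nose is driven into the red band (over 17 mm in) (value of joint nose_in above 0.017 m).
It fails at once if a bystander is disturbed (moved over 30 mm) (distance of any of glue, dumbbell, screwdriver from where it was at the start of the episode above 0.03 m).
It also fails if it takes over 58 s, if anything falls off the work surface, if the arm or the gripper's body presses on something with over 40 N, if the wrist force passes 120 N, or if a joint passes its speed limit or range.

## Robot

A 6-joint arm with a two-finger parallel gripper is mounted at the origin on the work surface. World frame = base frame: x ahead of the robot, y to its left, z up, the work surface at z = 0. Lengths are in m, angles in degrees, forces in N, time in s.
With the tool pointing down it reaches from about 0.25 to 0.725 m from the base axis. Payload 9.7 kg.
Tool frame: the origin (TCP) lies at the very end of the fingers, on their centre line; the grasp point (between the pads) lies 19 mm behind it (bot.grip_depth is the distance from the TCP to the grasp point, in m); z points along the fingers, y is the direction in which the jaws open and shut (so a half turn about z gives the same grasp; the last joint's range is limited). The gripper opens to 85 mm and grips with 20 to 120 N. Pads are 22 mm wide; open, the fingers measure 114 mm over their backs; the gripper's body (76 mm by 85 mm) begins 54 mm behind the grasp point. The pads swing forward as they close: fully open they stand 13 mm farther back than shut.
Start: joints at [-64.744, 4.979, 10.078, 95.1, 0, 90], TCP at [0.235, -0.497, 0.231] pointing down, gripper open.
Joint ranges: [-179.16, 179.16], [-48.56, 103.87], [-65.8, 70.77], [-126.05, 130.52], [-82.76, 87.17], [-180, 180]. Speed limits (degrees/s): [127.2, 127.2, 147.25, 180, 180, 180].

## Interface

Orientations are given as [roll, pitch, yaw] about the fixed x, y, z axes, in that order (R = Rz(yaw) Ry(pitch) Rx(roll)).
In Python, from workcell import telemetry, optics, order, bot gives the robot as it stands. The module is installed in compiled form; this text tells all that it offers.
- The arm moves only by the shell command python3 -m inch 'ROWS' [FORCE]. ROWS is JSON, a list of rows, each a list of 7 numbers: the shift along the tool's x, y, z in m, then the turn, a rotation vector about the tool's x, y, z in rad, then the closure, from 0 (fully open) to 1 (shut). In form: [[tx, ty, tz, rx, ry, rz, grip], ...]. A call has 1 to 12 rows; each row is the pose to reach, as a shift and turn from the pose commanded when the call began, along the tool's axes at that moment; what a row does not reach only later rows make up. A row lasts 1/12 s, in which the tool goes at most 41.7 mm and 7.16 degrees, less where a joint would pass 70% of its speed; a pose out of reach is approached as far as the arm can. A call with a gripper value outside its range is refused whole. The fingers move at their own pace and stop on an object; FORCE is the grip in N (left out, the last holds). Time passes only in rows, so rows that repeat a pose let the fingers close. It gives the time, the measured TCP pose, the force and the opening at its end, in the units of the state.
- telemetry.get_obs(): the state, without advancing time (a new reading comes with each control period).
- optics.camera(name): name is "scene" or "top" or "wrist"; returns (picture, depth): 480x640x3 uint8, red, green, blue; 480x640 float32, m along the optical axis (not along the pixel's ray), 0 where there is no reading.
- optics.camera_info(name): a dict with "camera_matrix" (3x3 intrinsics, pixels), "xyz" and "attitude" of the camera in the world; the wrist camera has in their place "mount" (4x4, takes a point from camera to tool coordinates, whose origin is the TCP and whose axes are the flange's). Camera axes: x right, y down, z forward; pixel columns grow to the right and rows downward; lengths in m; the calibration is good to about 2 mm. A picture is of the moment at which its call begins: read the wrist's pose just before it. camera_info takes no time and is no camera call.
- order.job_done(): hands the job in, once; it reports no verdict.
The state is a dict: "time": time; "q": joint angles; "qd": joint speeds; "joint_efforts": joint torques, N m; "ee_pos": TCP position; "tcp_rot": TCP orientation; "wrist_force": force on the tool from outside, world axes, zero at the start; "torque": the same for the moment, N m; "opening": finger opening in m.
Only numpy, scipy, OpenCV 4.12 (cv2) and the standard library are available. Lean on these libraries where they do the work, as an engineer would, in place of code of your own. Each camera call takes 0.05 s, during which the arm holds its last target. There are 200 camera calls.

## Working session

There is one attempt and no reset: what is moved stays moved. The work goes in short steps, Python scripts to look and compute and a shell command to move; the robot and the scene stay as the last step left them, time stands still between calls to the robot, and variables do not carry over. Pictures are saved under pics/ and viewed, about 8 in all and at most 12, crops included, and the job is handed in when it is done.

```bash
mkdir -p pics; python3 - <<'E'
from workcell import telemetry, optics
import cv2,numpy as np
for n in("top","scene"):
    p,d=optics.camera(n);cv2.imwrite(f"pics/{n}0.png",p[:,:,::-1]);np.savez(f"pics/{n}0.npz",p=p,d=d)
    print(n,optics.camera_info(n))
print(optics.camera_info("wrist"));print(telemetry.get_obs())
E
```

```text
top {'camera_matrix': array([[525.96581472,   0.        , 314.89945555],
       [  0.        , 525.96581472, 237.12673581],
       [  0.        ,   0.        ,   1.        ]]), 'xyz': array([0.46531632, 0.04878511, 0.99907178]), 'attitude': array([-168.95856349,   -0.49471797,  -88.79813493])}
scene {'camera_matrix': array([[454.75486619,   0.        , 314.13176075],
       [  0.        , 454.75486619, 238.9438046 ],
       [  0.        ,   0.        ,   1.        ]]), 'xyz': array([0.8992018 , 0.32511135, 0.67348126]), 'attitude': array([-146.08981064,   -0.19569388,  138.99784045])}
{'camera_matrix': array([[386.68910539,   0.        , 323.56635753],
       [  0.        , 386.68910539, 238.00691575],
       [  0.        ,   0.        ,   1.        ]]), 'mount': array([[ 5.87618663e-04, -9.55241122e-01, -2.95827743e-01,
         7.62212168e-02],
       [ 9.99999328e-01,  8.57087627e-04, -7.81221790e-04,
        -6.95295279e-04],
       [ 9.99805477e-04, -2.95827085e-01,  9.55240983e-01,
        -1.43372090e-01],
       [ 0.00000000e+00,  0.00000000e+00,  0.00000000e+00,
         1.00000000e+00]])}
{'time': 0.1, 'q': array([-6.47452260e+01,  5.00720002e+00,  1.00391122e+01,  9.50974824e+01,
       -2.79179406e-04,  9.00012946e+01]), 'qd': array([-0.05689928, -0.01281684,  0.19072638,  0.01376276,  0.0081916 ,
        0.08857171]), 'joint_efforts': array([ 3.90326131e-04, -5.21560514e+01,  4.65652907e+01,  1.60229841e-02,
        5.52224617e-05,  8.02276048e-06]), 'ee_pos': array([ 0.23457177, -0.49725918,  0.23066219]), 'tcp_rot': array([-1.79934430e+02,  2.80660760e-04,  2.52534797e+01]), 'wrist_force': array([-0.05612667,  0.71512626,  0.25480295]), 'torque': array([0.01578655, 0.00121419, 0.04422763]), 'opening': 0.08517996557635597}
```

View pics/top0.png

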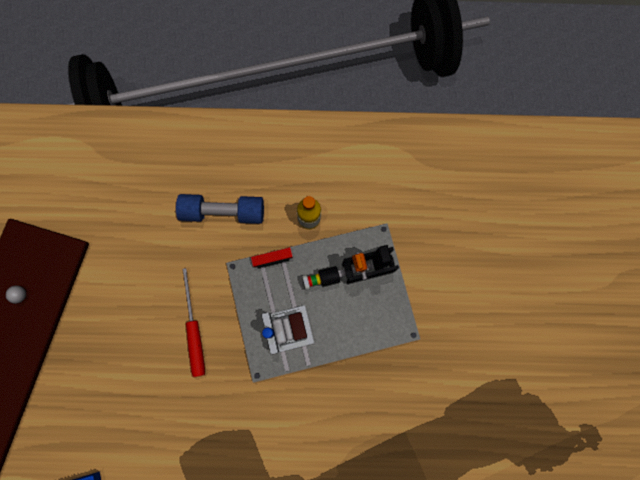

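View pics/scene0.png

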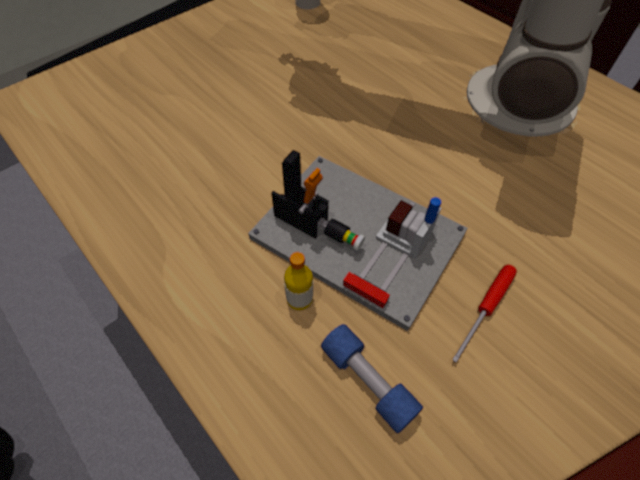

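The top view shows the board with corners near (228,263), (387,225), (418,338) and (254,381). Press +y points left in the image and +x points up. The blue handle is at (267,332), the trigger at (359,262), the glue at (309,210) and the red stop at (271,257).

```bash
cat > h.py <<'E'
import numpy as np,cv2
from scipy.spatial.transform import Rotation as Ro
from workcell import telemetry,optics
def camT(n,o=None):
    i=optics.camera_info(n);T=np.eye(4)
    if n=="wrist":
        T[:3,:3]=Ro.from_euler("xyz",o["tcp_rot"],degrees=True).as_matrix();T[:3,3]=o["ee_pos"];T=T@i["mount"]
    else: T[:3,:3]=Ro.from_euler("xyz",i["attitude"],degrees=True).as_matrix();T[:3,3]=i["xyz"]
    return i["camera_matrix"],T
def ray(K,T,uv,z):
    r=T[:3,:3]@np.linalg.solve(K,[uv[0],uv[1],1]);return T[:3,3]+r*(z-T[2,3])/r[2]
def cloud(K,T,d):
    v,u=np.mgrid[:480,:640];c=np.stack([(u-K[0,2])*d/K[0,0],(v-K[1,2])*d/K[1,1],d],-1)
    return c@T[:3,:3].T+T[:3,3]
def mask(p,lo,hi): return cv2.inRange(cv2.cvtColor(p,cv2.COLOR_RGB2HSV),lo,hi)>0
def proj(K,T,X):
    c=(np.asarray(X)-T[:3,3])@T[:3,:3];return (c@K.T)[...,:2]/c[...,2:]
E
python3 - <<'E'
from h import *
z=np.load("pics/top0.npz");p,d=z["p"],z["d"];K,T=camT("top");X=cloud(K,T,d)
W=np.array([ray(K,T,c,.018)[:2] for c in[(228,263),(387,225),(418,338),(254,381)]])
P=np.array([[75,110],[75,-205],[-150,-205],[-150,110]])/1000
H=(P-P.mean(0)).T@(W-W.mean(0));yaw=np.arctan2(H[0,1]-H[1,0],H[0,0]+H[1,1]);R=np.array([[np.cos(yaw),-np.sin(yaw)],[np.sin(yaw),np.cos(yaw)]])
t=W.mean(0)-R@P.mean(0);print("yaw",np.degrees(yaw),"t",t,"res mm",(W-(P@R.T+t))*1000)
for n in("top","scene"):
    z=np.load(f"pics/{n}0.npz");p,d=z["p"],z["d"];K,T=camT(n);X=cloud(K,T,d)
    L=np.dstack([(X[...,:2]-t)@R,X[...,2]])
    box=(abs(L[...,0]+.04)<.14)&(abs(L[...,1]+.05)<.18)&(d>0)
    for nm,lo,hi in(("blue",(100,120,60),(130,255,255)),("orange",(5,150,90),(17,255,255)),("red",(0,180,90),(4,255,255)),("green",(45,120,50),(80,255,255))):
        m=mask(p,lo,hi)&box;q=L[m]
        if len(q):print(n,nm,len(q),(q.min(0)*1000).round(),(np.median(q,0)*1000).round(),(q.max(0)*1000).round())
    m=(L[...,2]>.155)&(L[...,2]<.18)&box
    if m.any():q=L[m];print("grip/blade top",(q.min(0)*1000).round(),(np.median(q,0)*1000).round(),(q.max(0)*1000).round())
E
```

```text
yaw 15.151173156910824 t [0.56132185 0.0840021 ] res mm [[-1.31120458 -3.17529939]
 [-3.66417577  1.31093758]
 [ 2.51359512  4.30235088]
 [ 2.46178524 -2.43798908]]
top blue 95 [-82.  48.  15.] [-74.  56. 134.] [-61.  69. 139.]
top orange 5114 [-180. -230.   -7.] [-120.  -53.   -1.] [100. 130. 163.]
top red 409 [ -8. -34.  14.] [62. 23. 38.] [76. 62. 57.]
top green 47 [ -9. -45.  17.] [  0. -41.  52.] [ 14. -37.  56.]
grip/blade top [ -15. -166.  155.] [  -0. -152.  169.] [  14. -110.  176.]
scene blue 222 [-80.  52.  90.] [-67.  60. 121.] [-63.  67. 138.]
scene orange 173 [ -10. -122.    3.] [   7. -110.  150.] [ 80. -32. 163.]
scene red 502 [ -1. -32.  33.] [64. 28. 39.] [72. 64. 55.]
scene green 43 [ -2. -42.  41.] [  6. -39.  53.] [ 11. -36.  56.]
grip/blade top [ -13. -164.  155.] [   5. -148.  166.] [  17. -108.  175.]
```

```bash
python3 -m inch '[[0.015,-0.014,0,0,0,0,0],[0.045,-0.042,0,0,0,0,0],[0.074,-0.07,0,0,0,0.03,0],[0.104,-0.098,0,0,0,0.06,0],[0.133,-0.125,0,0,0,0.09,0],[0.162,-0.153,0,0,0,0.12,0],[0.191,-0.18,0,0,0,0.15,0],[0.22,-0.208,0,0,0,0.176,0],[0.249,-0.235,0,0,0,0.176,0],[0.278,-0.262,0,0,0,0.176,0],[0.307,-0.29,0,0,0,0.176,0],[0.33,-0.312,0,0,0,0.176,0]]' 30
python3 - <<'E'
from h import *
o=telemetry.get_obs();g=np.array([.4762,.1190,.2307])-o["ee_pos"]
print((Ro.from_euler("xyz",o["tcp_rot"],degrees=True).inv().apply(g)).round(4),o["tcp_rot"])
E
```

```text
time: 1.1
ee_pos: [0.4003, -0.0719, 0.2312]
tcp_rot: [-180.0, -0.0, 15.2]
wrist_force: [0.1, -1.0, -0.1]
opening: 0.0853
[ 0.1234 -0.1643  0.0006] [-1.79988453e+02 -1.75964500e-02  1.52155001e+01]
```

```bash
python3 -m inch '[[0.022,-0.03,0,0,0,0,0],[0.044,-0.06,0,0,0,0,0],[0.066,-0.09,0,0,0,0,0],[0.088,-0.118,0,0,0,0,0],[0.108,-0.145,0,0,0,0,0],[0.12,-0.16,0,0,0,0,0],[0.123,-0.164,0,0,0,0,0],[0.123,-0.164,0,0,0,0,0],[0.123,-0.164,0,0,0,0,0]]'
python3 - <<'E'
from h import *
o=telemetry.get_obs();p,d=optics.camera("wrist");K,T=camT("wrist",o);cv2.imwrite("pics/w1.png",p[:,:,::-1])
X=cloud(K,T,d);m=mask(p,(100,120,60),(130,255,255))&(d>0)&(X[...,2]>.1)
q=X[m];v,u=np.nonzero(m)
top=q[q[:,2]>.128];print(len(q),len(top),top.mean(0),(top.max(0)+top.min(0))/2,o["ee_pos"],o["tcp_rot"],u.min(),u.max(),v.min(),v.max())
c=(top.max(0)+top.min(0))/2
print(Ro.from_euler("xyz",o["tcp_rot"],degrees=True).inv().apply(c-o["ee_pos"]).round(4))
E
```

```text
time: 1.85
ee_pos: [0.4755, 0.1156, 0.231]
tcp_rot: [180.0, 0.1, 15.2]
wrist_force: [0.2, 0.2, -0.1]
opening: 0.0855
753 537 [0.47704597 0.12098165 0.13505173] [0.47620186 0.12084698 0.13285447] [0.47546837 0.11560856 0.23102573] [1.79985458e+02 5.38364999e-02 1.51928851e+01] 305 330 214 249
[ 0.0022 -0.0049  0.0982]
```

View pics/w1.png

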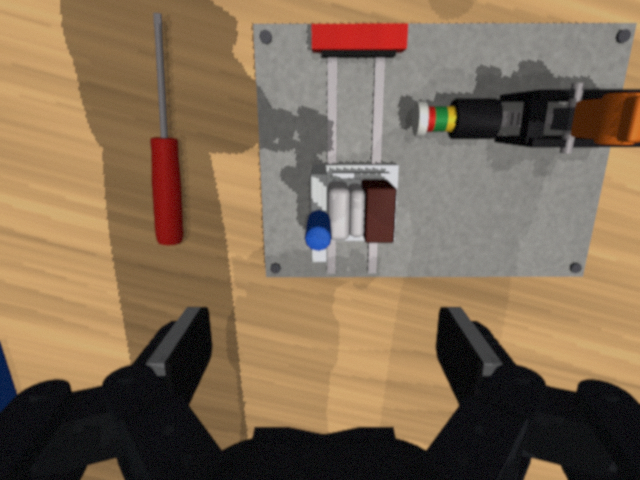

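The wrist view shows the blue handle top at about (318,240), between the open fingers. The sled is partly out, and the nose's full yellow, green and red bands are visible near (440,118).

```bash
python3 -m inch '[[0.002,-0.005,0.03,0,0,0,0],[0.002,-0.005,0.065,0,0,0,0],[0.002,-0.005,0.1,0,0,0,0],[0.002,-0.005,0.12,0,0,0,0.2],[0.002,-0.005,0.131,0,0,0,0.4],[0.002,-0.005,0.131,0,0,0,0.6],[0.002,-0.005,0.131,0,0,0,0.7],[0.002,-0.005,0.131,0,0,0,0.8],[0.002,-0.005,0.131,0,0,0,0.9],[0.002,-0.005,0.131,0,0,0,0.9]]' 25
```

```text
time: 2.73
ee_pos: [0.4777, 0.1203, 0.1024]
tcp_rot: [179.8, -0.2, 15.1]
wrist_force: [0.9, -9.0, 3.5]
opening: 0.0172
```

```bash
python3 -m inch '[[0.006,0.001,0,0,0,0,0.9],[0.016,0.001,0,0,0,0,0.9],[0.026,0.001,0,0,0,0,0.9],[0.036,0.001,0,0,0,0,0.9],[0.046,0.001,0,0,0,0,0.9],[0.054,0.001,0,0,0,0,0.9],[0.06,0.001,0,0,0,0,0.9],[0.065,0.001,0,0,0,0,0.9],[0.068,0.001,0,0,0,0,0.9],[0.068,0.001,0,0,0,0,0.9]]'
```

```text
time: 3.57
ee_pos: [0.5441, 0.1384, 0.1025]
tcp_rot: [180.0, -0.2, 15.2]
wrist_force: [1.5, -0.9, 4.5]
opening: 0.0172
```

```bash
python3 -m inch '[[0.001,0.001,0,0,0,0,0.9],[0.002,0.001,0,0,0,0,0.9],[0.003,0.001,0,0,0,0,0.9],[0.004,0.001,0,0,0,0,0.9],[0.005,0.001,0,0,0,0,0.9]]'
```

```text
time: 3.98
ee_pos: [0.5481, 0.1395, 0.1025]
tcp_rot: [-179.9, -0.2, 15.2]
wrist_force: [-5.0, 2.5, 7.0]
opening: 0.0168
```

```bash
python3 -m inch '[[0.001,0,0,0,0,0,0.9],[0.002,0,0,0,0,0,0.9],[0.003,0,0,0,0,0,0.9],[0.004,0,0,0,0,0,0.9],[0.004,0,0,0,0,0,0.9]]'
python3 - <<'E'
from h import *
p,d=optics.camera("top");K,T=camT("top");cv2.imwrite("pics/t2.png",cv2.resize(p[220:400,220:440,::-1],(660,540)))
E
```

```text
time: 4.4
ee_pos: [0.5491, 0.1397, 0.1024]
tcp_rot: [-179.9, 0.2, 15.2]
wrist_force: [-20.9, -2.1, 15.5]
opening: 0.0173
```

View pics/t2.png

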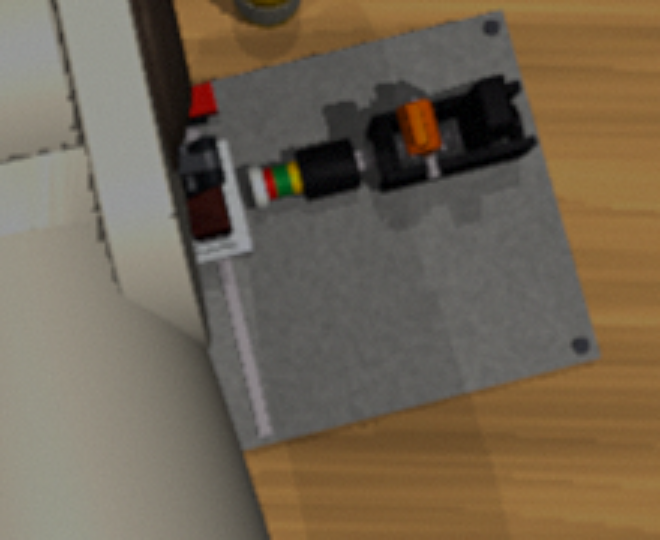

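The TCP stalled with 21 N of push, so the sled is on its stop. The crop shows the nose's white pad near (257,187), still clear of the foot, so I'll release and rise.

```bash
python3 -m inch '[[-0.0025,0,0,0,0,0,0.9],[-0.0025,0,0,0,0,0,0.6],[-0.0025,0,0,0,0,0,0.3],[-0.0025,0,0,0,0,0,0],[-0.0025,0,0,0,0,0,0],[-0.0025,0,-0.03,0,0,0,0],[-0.0025,0,-0.065,0,0,0,0],[-0.0025,0,-0.1,0,0,0,0],[-0.0025,0.02,-0.128,0,0,0,0],[-0.0025,0.05,-0.128,0,0,0,0],[-0.0025,0.08,-0.128,0,0,0,0],[-0.0025,0.11,-0.128,0,0,0,0]]'
python3 -m inch '[[0,0.03,0,0,0,0,0],[0,0.06,0,0,0,0,0],[0,0.08,0,0,0,0,0],[0,0.09,0,0,0,0,0],[0,0.09,0,0,0,0,0],[0,0.09,0,0,0,0,0]]'
python3 - <<'E'
from h import *
o=telemetry.get_obs();p,d=optics.camera("wrist");K,T=camT("wrist",o);cv2.imwrite("pics/w2.png",p[:,:,::-1])
X=cloud(K,T,d);q=(X-o["ee_pos"])@Ro.from_euler("xyz",o["tcp_rot"],degrees=True).as_matrix()
f=lambda m:(len(q[m]),(np.percentile(q[m],[2,50,98],axis=0)*1000).round(1).tolist())
reg=(abs(q[...,0])<.06)&(abs(q[...,1])<.07)&(d>0)
v,u=np.mgrid[:480,:640]
print("grip top",f(reg&(X[...,2]>.166)&(X[...,2]<.178)))
print("orange>.13",f(reg&mask(p,(5,150,60),(17,255,255))&(X[...,2]>.13)&(X[...,2]<.168)))
print("blade top",f(reg&mask(p,(5,150,60),(17,255,255))&(X[...,2]>.155)&(X[...,2]<.168)))
print(o["ee_pos"],o["tcp_rot"],o["time"])
E
```

```text
time: 5.45
ee_pos: [0.5783, 0.0318, 0.2289]
tcp_rot: [180.0, -0.1, 15.2]
wrist_force: [0.4, 0.4, 0.2]
opening: 0.0855
time: 5.95
ee_pos: [0.6011, -0.0539, 0.2281]
tcp_rot: [-180.0, 0.0, 15.1]
wrist_force: [-0.3, 0.5, -0.1]
opening: 0.0854
grip top (1409, [[-13.5, 3.8, 54.2], [0.6, 11.5, 55.7], [12.6, 19.5, 61.6]])
orange>.13 (1450, [[-12.6, -34.2, 66.3], [2.9, -26.0, 77.4], [12.6, -18.1, 90.7]])
blade top (582, [[-11.4, -33.6, 66.0], [0.3, -29.2, 67.6], [10.4, -25.5, 72.5]])
[ 0.6011247  -0.05386678  0.22807086] [-1.79972579e+02  2.35522320e-02  1.51304258e+01] 5.95
```

View pics/w2.png

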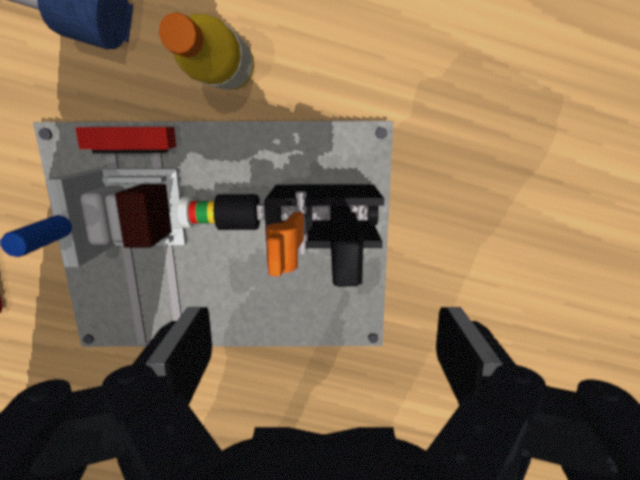

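The wrist view shows the grip at (347,255) and the orange blade at (285,245), well centred between the fingers. All the bands are visible and the white pad is at the sled edge (183,213).

```bash
python3 -m inch '[[0,-0.004,0.03,0,0,0,0],[0,-0.004,0.06,0,0,0,0],[0,-0.004,0.09,0,0,0,0],[0,-0.004,0.11,0,0,0,0],[0,-0.004,0.11,0,0,0,0],[0,-0.002,0.11,0,0,0,0.2],[0,0,0.11,0,0,0,0.4],[0,0,0.11,0,0,0,0.5],[0,0,0.11,0,0,0,0.6],[0,0,0.11,0,0,0,0.7],[0,0,0.11,0,0,0,0.7]]' 30
```

```text
time: 6.92
ee_pos: [0.6028, -0.0549, 0.1219]
tcp_rot: [179.8, -0.3, 15.1]
wrist_force: [-0.0, -4.9, 6.1]
opening: 0.0378
```

```bash
cat > look.py <<'E'
import sys;from h import *
a=optics.camera("scene")[0][190:290,290:450,::-1];b=optics.camera("wrist")[0][:,:,::-1]
cv2.imwrite(sys.argv[1],np.vstack([cv2.resize(a,(480,300),interpolation=2),cv2.resize(b[40:300,0:480],(480,260))]))
E
python3 look.py pics/l1.png
```

```text
(no output)
```

View pics/l1.png

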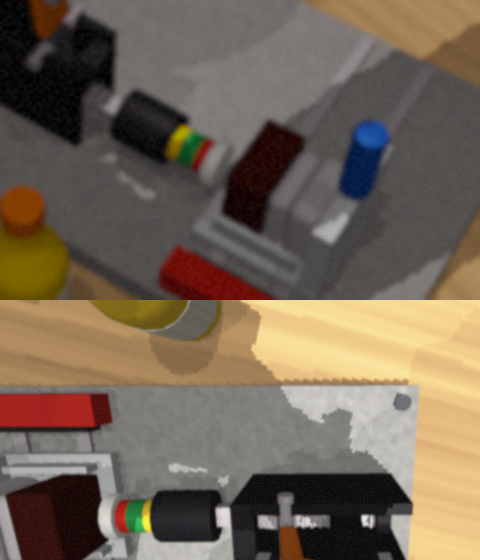

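Both views show the full yellow, green and red bands. There is still a gap to the cherry block in the scene crop (pad at 215,160, block at 232,180). I'll set up a numeric band gauge from the wrist camera, which gives about 2 px/mm, and do the second stroke.

```bash
cat > gauge.py <<'E'
from h import *
o=telemetry.get_obs();p,d=optics.camera("wrist");K,T=camT("wrist",o)
import sys;cv2.imwrite(sys.argv[1],p[:,:,::-1])
h=cv2.cvtColor(p,cv2.COLOR_RGB2HSV)
X=cloud(K,T,d);v,u=np.mgrid[:480,:640]
t=np.array([.563,.085]);a=np.radians(15.15);R=np.array([[np.cos(a),-np.sin(a)],[np.sin(a),np.cos(a)]])
L=np.dstack([(X[...,:2]-t)@R,X[...,2]])*1000
box=(abs(L[...,0])<7)&(L[...,2]>42)&(L[...,2]<62)&(L[...,1]>-100)&(L[...,1]<20)
H,S,V=h[...,0],h[...,1],h[...,2]
for n,m in(("yellow",(H>20)&(H<38)&(S>120)&(V>60)),("green",(H>45)&(H<80)&(S>100)),("red",((H<6)|(H>174))&(S>170)&(V>90)),("white",(S<50)&(V>140))):
    m=m&box&((v>200)&(v<300))
    if m.sum()<5: print(n,m.sum());continue
    q=L[m][:,1];print(n,m.sum(),"mm",np.percentile(q,[3,97]).round(1),"col",np.percentile(u[m],[3,97]))
print(o["time"],o["opening"],o["wrist_force"].round(1))
E
python3 gauge.py pics/g1.png
python3 -m inch '[[0,-0.001,0,0,0,0,0.4],[0,-0.001,0,0,0,0,0.1],[0,-0.002,0,0,0,0,0],[0,-0.002,0,0,0,0,0],[0,-0.002,0,0,0,0,0],[0,-0.002,0,0,0,0,0]]'
python3 -m inch '[[0,0.001,0,0,0,0,0.2],[0,0.002,0,0,0,0,0.4],[0,0.002,0,0,0,0,0.5],[0,0.002,0,0,0,0,0.6],[0,0.002,0,0,0,0,0.7],[0,0.002,0,0,0,0,0.7]]'
python3 gauge.py pics/g2.png
```

```text
yellow 213 mm [-46.7 -29.7] col [125. 151.]
green 370 mm [-38.6 -30.1] col [126. 141.]
red 207 mm [-28.7 -23.7] col [115. 124.]
white 580 mm [-88.1 -16.4] col [ 99. 229.]
7.0167 0.037564415352446964 [ 0.5 -5.1  5.9]
time: 7.57
ee_pos: [0.6007, -0.0522, 0.1183]
tcp_rot: [180.0, -0.0, 15.2]
wrist_force: [0.3, 0.1, 0.5]
opening: 0.0854
time: 8.07
ee_pos: [0.6018, -0.0551, 0.1194]
tcp_rot: [179.9, -0.1, 15.1]
wrist_force: [-0.1, -6.1, 6.5]
opening: 0.0379
yellow 225 mm [-41.9 -24.6] col [114. 140.]
green 382 mm [-33.6 -25.1] col [115.43 131.  ]
red 210 mm [-23.9 -18.7] col [105. 114.]
white 705 mm [-87.9 -11.5] col [ 88.   225.88]
8.0667 0.037930590628026624 [-0.1 -6.1  6.5]
```

The gauge shows 5.0 mm gained per stroke, with the nose still free. Next stroke.

```bash

python3 -m inch '[[0,-0.001,0,0,0,0,0.4],[0,-0.001,0,0,0,0,0.1],[0,-0.002,0,0,0,0,0],[0,-0.002,0,0,0,0,0],[0,-0.002,0,0,0,0,0],[0,-0.002,0,0,0,0,0]]'
python3 -m inch '[[0,0.001,0,0,0,0,0.2],[0,0.002,0,0,0,0,0.4],[0,0.002,0,0,0,0,0.5],[0,0.002,0,0,0,0,0.6],[0,0.002,0,0,0,0,0.7],[0,0.002,0,0,0,0,0.7]]'
python3 gauge.py pics/g3.png
```

```text
time: 8.62
ee_pos: [0.6007, -0.0521, 0.1182]
tcp_rot: [180.0, 0.0, 15.2]
wrist_force: [-0.8, -0.0, -0.2]
opening: 0.0854
time: 9.12
ee_pos: [0.6019, -0.0551, 0.1195]
tcp_rot: [179.9, -0.1, 15.1]
wrist_force: [-1.0, -5.4, 6.1]
opening: 0.0376
yellow 205 mm [-36.6 -21.5] col [110.56 131.  ]
green 383 mm [-28.8 -20.1] col [107. 122.]
red 210 mm [-18.8 -13.7] col [ 96. 105.]
white 856 mm [-87.6  -6.6] col [ 79.65 225.  ]
9.1167 0.037636648769916875 [-1.  -5.4  6.1]
```

```bash

python3 -m inch '[[0,-0.001,0,0,0,0,0.4],[0,-0.001,0,0,0,0,0.1],[0,-0.002,0,0,0,0,0],[0,-0.002,0,0,0,0,0],[0,-0.002,0,0,0,0,0],[0,-0.002,0,0,0,0,0]]'
python3 -m inch '[[0,0.001,0,0,0,0,0.2],[0,0.002,0,0,0,0,0.4],[0,0.002,0,0,0,0,0.5],[0,0.002,0,0,0,0,0.6],[0,0.002,0,0,0,0,0.7],[0,0.002,0,0,0,0,0.7]]'
python3 gauge.py pics/g4.png
```

```text
time: 9.67
ee_pos: [0.6007, -0.0522, 0.1182]
tcp_rot: [180.0, 0.0, 15.2]
wrist_force: [-1.1, -0.2, -0.5]
opening: 0.0852
time: 10.17
ee_pos: [0.6019, -0.0551, 0.1195]
tcp_rot: [179.9, -0.1, 15.1]
wrist_force: [1.0, -5.0, 6.1]
opening: 0.0381
yellow 109 mm [-31.8 -16.8] col [101. 122.]
green 379 mm [-25.8 -17.3] col [102. 117.]
red 212 mm [-16.  -11.1] col [ 91. 100.]
white 996 mm [-87.6  -4.3] col [ 75. 225.]
10.1667 0.038086371879862205 [ 1.  -5.   6.1]
```

The foot is against the fence and the nose is about 2 mm in. The next stroke should give about 7 mm.

```bash

python3 -m inch '[[0,-0.001,0,0,0,0,0.4],[0,-0.001,0,0,0,0,0.1],[0,-0.002,0,0,0,0,0],[0,-0.002,0,0,0,0,0],[0,-0.002,0,0,0,0,0],[0,-0.002,0,0,0,0,0]]'
python3 -m inch '[[0,0.001,0,0,0,0,0.2],[0,0.002,0,0,0,0,0.4],[0,0.002,0,0,0,0,0.5],[0,0.002,0,0,0,0,0.6],[0,0.002,0,0,0,0,0.7],[0,0.002,0,0,0,0,0.7]]'
python3 gauge.py pics/g5.png; python3 look.py pics/l5.png
```

```text
time: 10.72
ee_pos: [0.6007, -0.0521, 0.1182]
tcp_rot: [180.0, 0.0, 15.2]
wrist_force: [0.4, -0.7, 0.1]
opening: 0.0855
time: 11.22
ee_pos: [0.6019, -0.0551, 0.1196]
tcp_rot: [179.9, -0.1, 15.1]
wrist_force: [0.4, -5.8, 6.2]
opening: 0.038
yellow 8 mm [-17.5 -16.5] col [101.   103.79]
green 278 mm [-26.7 -17.1] col [102. 113.]
red 212 mm [-16.1 -11.2] col [ 91. 100.]
white 1135 mm [-87.5  -4.3] col [ 75. 225.]
11.2167 0.038045261992687984 [ 0.4 -5.8  6.2]
```

View pics/l5.png

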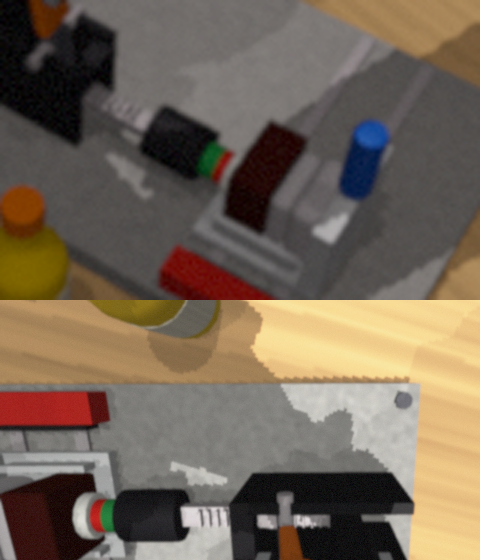

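Yellow has gone into the barrel: the barrel edge is at about (113,516) on green, with roughly 7 of 10 mm still showing, so the nose is about 8 mm in. The pad and foot did not move in the last stroke, so the foot is on the fence. I'll hold the grip and hand in.

```bash
python3 -m inch '[[0,0,0,0,0,0,0.7],[0,0,0,0,0,0,0.7],[0,0,0,0,0,0,0.7],[0,0,0,0,0,0,0.7]]'
python3 gauge.py pics/g6.png; python3 -c "
from workcell import order;order.job_done()"
```

```text
time: 11.7
ee_pos: [0.6019, -0.0551, 0.1196]
tcp_rot: [179.9, -0.1, 15.1]
wrist_force: [-0.6, -4.8, 6.0]
opening: 0.0382
yellow 11 mm [-17.3 -16.2] col [100.3 103.7]
green 285 mm [-26.8 -17. ] col [102. 113.]
red 211 mm [-16.  -11.2] col [ 91. 100.]
white 1136 mm [-87.5  -4.2] col [ 75. 225.]
11.7 0.03816248051962213 [-0.6 -4.8  6. ]
the job is handed in; nothing more can be done
```

The foot is clamped and I handed the job in at 11.7 s, with the gripper still holding the trigger squeezed. No verdict was reported, so this rests on my own checks.

- **Sled:** I gripped the blue handle and slid the sled in until it stalled against the red stop at about 21 N. I then eased off and let go; the handle looked unmoved in later pictures.
- **Trigger:** I made five full strokes; those I measured gained about 5 mm each.
- **Nose:** The yellow band is inside the barrel and the barrel's edge stands on green. I estimate the nose is 7 to 8 mm in, pressing with 4 to 5 N. The red band is fully outside the barrel.
- **Foot:** The white pad did not move between the last two strokes, so the foot is on the fence.
- **Grip:** The fingers are stopped at an opening of 38 mm on a 30 N grip setting, which matches a fully squeezed trigger at 39 mm.
- **Bystanders:** The glue bottle showed no change in the last picture. I did not look at the dumbbell or screwdriver again at the end, but the arm stayed clear of both.

One reading disagreed: the gauge still counted about 11 stray yellow pixels, but they lay at the green and red edge, not at the barrel, so I put them down to blended colour.

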